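# Snap the cover onto the conveyor's drive box

## Task

The small open drive box beside the conveyor needs its cover back on. Take the long cover that has two rectangular slots (not the one without slots, nor the short one), set it over the box so that the two white hooks come up through the slots, and press it straight down until both hooks click over it and it lies flat on the box, then let go.

Things in the scene. Friction and masses are not known exactly. Their poses are not given: they have to be found in the camera images.
- cover_centre (a point): Centre of the right cover, 20 mm above its underside; loose, flat on the bench. Grey plate 160 (x) x 90 (y) x 10 mm; on its middle a rib to grip across y: 50 (x) x 16 (y), 30 mm tall, so 40 mm in all. 0.1 kg. Two through slots, 28 to 56 mm from the centre along +x and -x, 36 mm wide in y. z up. Fits either way round. Bystanders: one as big without slots, one 100 mm long.
- drive_box: Fixed open aluminium box with a green circuit board, 150 (x) x 80 (y) x 45 mm high; origin: centre of its underside, on the bench; z up. Two white spring hooks stand on its x axis, tips 86 mm above the bench. Seated, the cover lies on the rim, its centre 65 mm above the bench over the box's centre, long axes parallel (8 mm, 8 degrees off will do to enter). Pressing home takes 10 to 20 N.
- hook_a (a joint): Bend (rad) of the hook at the box's +x end: 0 upright, grows as it bends inwards, at most 0.5. The hook is 14 mm wide (y); its tip, 47 mm from the box's centre, slopes down and out to a barb 61 mm out and 58 mm above the bench. The cover bends it to about 0.1; it springs back to near 0 over the plate's top when clicked.
- hook_b (a joint): The same for the hook at the box's -x end.
There are look-alikes about, which are no part of the job. Leave any green or yellow look-alike of the part that bears cover_centre alone.

How it is judged:
On the way:
1. the cover is pressed down by the robot, so that a hook bends (value of joint any of hook_a, hook_b above 0.04 rad and horizontal distance between cover_centre and drive_box below 0.03 m and contact force between any of the fingers, the arm and cover above 1 N), for 0.02 s.
At the end, for the whole second after the job is handed in: The cover lies flat on the box: its centre 60 to 70 mm above the box's underside (seated 65) and within 15 mm of the box's centre sideways, its long axis within 0.3 rad of the box's, tilted under 0.06 rad; both hooks have sprung back (under 0.08 rad), and the cover is at rest (under 0.02 m/s) (z of cover_centre in the frame of drive_box between 0.06 and 0.07 m and horizontal distance between cover_centre and drive_box below 0.015 m and angle between the x axis of cover_centre and the x axis of drive_box, either way round below 0.3 rad and angle between cover_centre's own z axis and vertical below 0.06 rad and value of joint each of hook_a, hook_b below 0.08 rad and linear speed of cover below 0.02 m/s); the robot touches nothing.
It also fails if it takes over 38 s, if anything falls off the work surface, if the arm or the gripper's body presses on something with over 40 N, if the wrist force passes 120 N, or if a joint passes its speed limit or range.

## Robot

A 6-joint arm with a two-finger parallel gripper is mounted at the origin on the work surface. World frame = base frame: x ahead of the robot, y to its left, z up, the work surface at z = 0. Lengths are in m, angles in rad, forces in N, time in s.
With the tool pointing down it reaches from about 0.225 to 0.875 m from the base axis. Payload 3.4 kg.
Tool frame: the origin (TCP) lies at the very end of the fingers, on their centre line; the grasp point (between the pads) lies 19 mm behind it (manip.hold_point_z is the distance from the TCP to the grasp point, in m); z points along the fingers, x is the direction in which the jaws open and shut, and the axes are right-handed (so a half turn about z gives the same grasp; the last joint's range is limited). The gripper opens to 85 mm and grips with 20 to 120 N. Pads are 22 mm wide; open, the fingers measure 114 mm over their backs; the gripper's body (76 mm by 85 mm) begins 54 mm behind the grasp point. The pads swing forward as they close: fully open they stand 13 mm farther back than shut.
Start: joints at [-1.234, 0.276, 1.505, -0, 1.361, -0.121], TCP at [0.254, -0.516, 0.231] pointing down, gripper open.
Joint ranges: [-2.89, 2.89], [-0.75, 2.08], [0.22, 2.7], [-1.18, 4.32], [0.11, 2.71], [-2.7, 2.7]. Speed limits (rad/s): [2.57, 2.57, 3.14, 3.14, 3.14, 3.14].

## Interface

Orientations are given as a unit quaternion [w, x, y, z].
In Python, from rig import telemetry, cams, manip, finder gives the robot as it stands. The module is installed in compiled form; this text tells all that it offers.
- The arm moves only by the tool carry_out, never from a script. Its argument "rows" is a list that holds one entry, the list of rows, each a list of 5 numbers: the gripper's target within -1 to 1 (fully open at 1, half-way at 0, shut at -1), then the shift along the world's x, y, z in cm, then the turn about the world's z in rad. A call has 1 to 12 rows; each row shifts and turns the commanded pose from where the row before left it; what a row does not reach is not made up. A row lasts 1/10 s, in which the tool goes at most 50 mm and 8.59 degrees, less where a joint would pass 70% of its speed; a pose out of reach is approached as far as the arm can. A call with a gripper value outside its range is refused whole. The fingers move at their own pace and stop on an object; "force" is the grip in N (left out, the last holds). Time passes only in rows, so rows that do not move let the fingers close. It gives the time, the measured TCP pose, the force and the opening at its end, in the units of the state.
- telemetry.get_state(): the state, without advancing time (a new reading comes with each control period).
- cams.get_image(name): name is "scene" or "top" or "wrist"; returns a dict with "image" (420x560x3 uint8, red, green, blue), "camera_matrix" (3x3 intrinsics, pixels), "eye" and "attitude" of the camera in the world. Camera axes: x right, y down, z forward; pixel columns grow to the right and rows downward; lengths in m; the calibration is good to about 2 mm. A picture is of the moment at which its call begins. There is no depth.
- manip.sign_off(): hands the job in, once; it reports no verdict.
Trained networks look in a picture, given as the dict that the camera call returned (one of the last four; its "shot" number tells which), for a name from the list of things; names that differ only in an ending like _2 or _b are one class to them, and where a whole thing is asked for, a point or a joint stands for the part that bears it (a point fixed in the world has none). Each returns a list of dicts, best first, with "confidence" (0 to 1); they miss things now and then, are a little off and sometimes report something else, mostly with a low value. They report only what shows in the picture. A call takes as long as a camera call. They do not tell look-alikes from the thing itself.
- finder.boxes_of(picture, thing): "xy" ([column, row] in pixels, amid what is visible of it).
The state is a dict: "clock": time; "qpos": joint angles; "qd": joint speeds; "effort": joint torques, N m; "position": TCP position; "ee_rot": TCP orientation; "contact_force": force on the tool from outside, world axes, zero at the start; "moment": the same for the moment, N m; "width": finger opening in m.
Only numpy, scipy, OpenCV 4.12 (cv2) and the standard library are available. Lean on these libraries where they do the work, as an engineer would, in place of code of your own. Each camera call takes 0.05 s, during which the arm holds its last target.

## Working session

There is one attempt and no reset: what is moved stays moved. The work goes in short steps, Python scripts to look and compute and a tool call to move; the robot and the scene stay as the last step left them, time stands still between calls to the robot, and variables do not carry over. Pictures are saved under pics/ and viewed, and the job is handed in when it is done.

Besides the shell and the picture viewer there is one more tool, called after "Emit:" as name([rows], argument=value, ...), one row to a line, values as JSON. carry_out: Moves the arm, as the interface text tells. Its arguments: {"type":"object","properties":{"rows":{"type":"array","items":{"type":"array","items":{"type":"array","items":{"type":"number"}}}},"force":{"type":"number"}},"required":["rows"]}

```bash
mkdir -p pics; cat > h.py <<'E'
import numpy as np, cv2
from scipy.spatial.transform import Rotation as R
from rig import telemetry, cams, manip, finder
def save(p,n): cv2.imwrite('pics/'+n, p['image'][:,:,::-1])
def Rm(p):
    a=np.array(p['attitude'],float)
    return a if a.shape==(3,3) else R.from_quat(a[[1,2,3,0]]).as_matrix()
def ray(p,uv):
    K=np.array(p['camera_matrix']); d=Rm(p)@np.linalg.inv(K)@np.array([uv[0],uv[1],1.0]); return np.array(p['eye'],float),d
def onz(p,uv,z):
    e,d=ray(p,uv); return e+d*(z-e[2])/d[2]
def proj(p,X):
    c=Rm(p).T@(np.array(X,float)-np.array(p['eye'],float)); q=np.array(p['camera_matrix'])@c; return q[:2]/q[2]
def tri(obs):
    A=np.zeros((3,3));b=np.zeros(3)
    for p,uv in obs:
        e,d=ray(p,uv); d=d/np.linalg.norm(d); M=np.eye(3)-np.outer(d,d); A+=M; b+=M@e
    return np.linalg.solve(A,b)
E
python3 - <<'E'
from h import *
for n in ['scene','top','wrist']:
    p=cams.get_image(n); save(p,n+'0.png'); print(n,p['eye'],p['attitude'],p['camera_matrix'][0])
    for t in ['cover_centre','drive_box','hook_a']:
        print(t,[(np.round(r['xy']),round(r['confidence'],2)) for r in finder.boxes_of(p,t)])
s=telemetry.get_state(); print(s['clock'],s['position'],s['ee_rot'],s['contact_force'],s['width'])
E
```

```text
scene [0.86221768 0.52387807 0.76300773] [-0.12037812  0.28543916  0.87441826 -0.37339832] [451.92055687   0.         278.35761524]
cover_centre [(array([250., 268.]), 0.83), (array([293., 148.]), 0.83), (array([221., 133.]), 0.65), (array([303., 199.]), 0.64)]
drive_box [(array([351., 342.]), 0.95)]
hook_a [(array([328., 339.]), 0.69), (array([380., 327.]), 0.65)]
top [ 0.38127109 -0.08962292  1.10475951] [-0.0014023  -0.70352404  0.71054086 -0.01355194] [442.01714701   0.         277.50531676]
cover_centre [(array([235., 144.]), 0.82), (array([274., 232.]), 0.81), (array([348., 278.]), 0.77), (array([420., 224.]), 0.6)]
drive_box [(array([125., 162.]), 0.77)]
hook_a [(array([126., 140.]), 0.47), (array([112., 183.]), 0.38)]
wrist [ 0.31493929 -0.48695733  0.37437212] [ 0.11599944  0.84107854 -0.52337598 -0.07217058] [303.01616574   0.         277.54767997]
cover_centre [(array([ 89., 119.]), 0.75), (array([277.,  90.]), 0.69)]
drive_box []
hook_a []
0.6 [ 0.25414409 -0.51580221  0.23133854] [ 2.06685570e-05  8.49112765e-01 -5.28211615e-01  3.12815436e-05] [-0.38207487 -0.30264289  0.27240356] 0.08497202057124266
```

View pics/scene0.png

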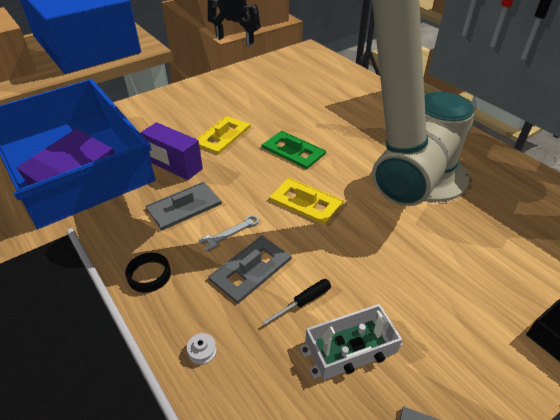

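View pics/top0.png

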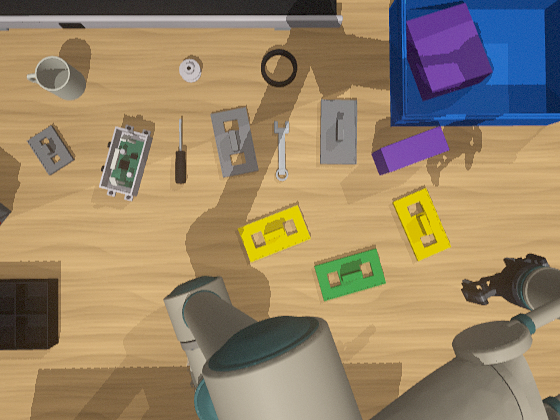

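View pics/wrist0.png

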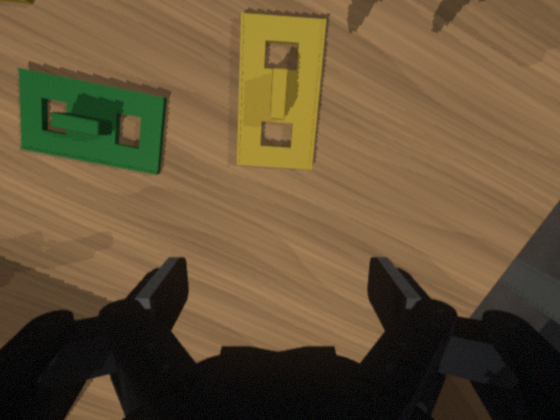

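The slotted grey cover shows at top (235,141) and scene (250,268). The slotless grey cover is at top (339,132), a short one at top (51,149), and the box at top (126,162) and scene (351,342). I'll enlarge crops to pick the corners.

```bash
python3 - <<'E'
from h import *
t=cv2.imread('pics/top0.png'); s=cv2.imread('pics/scene0.png')
a=cv2.resize(t[95:215,85:275],None,fx=4,fy=4,interpolation=cv2.INTER_CUBIC); cv2.imwrite('pics/tcrop.png',a)
a=cv2.resize(s[225:385,200:410],None,fx=3.6,fy=3.6,interpolation=cv2.INTER_CUBIC); cv2.imwrite('pics/scrop.png',a)
E
```

```text
(no output)
```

View pics/tcrop.png

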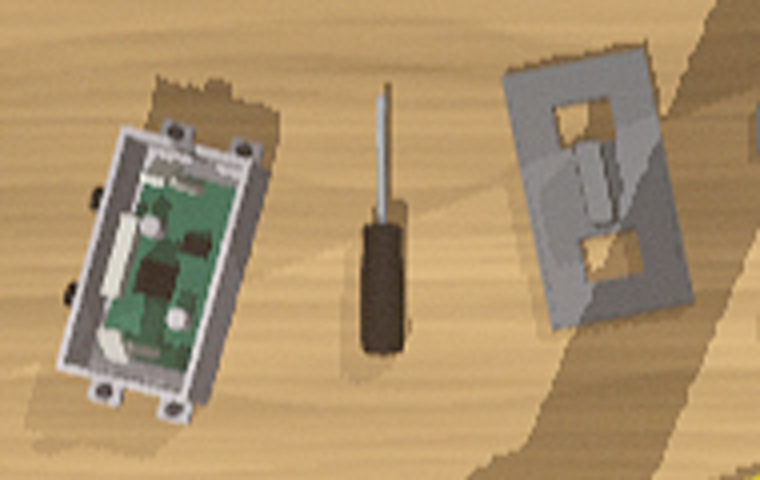

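View pics/scrop.png

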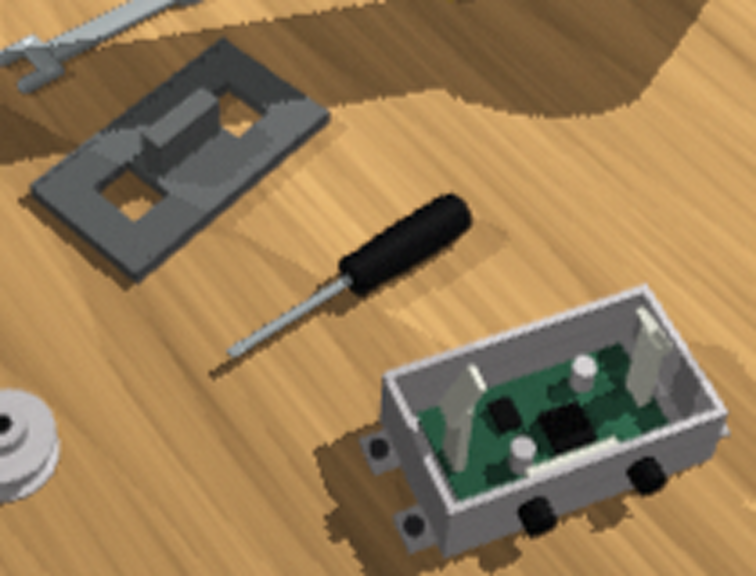

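```bash
cat > m1.py <<'E'
from h import *
T=cams.get_image('top'); S=cams.get_image('scene')
t=lambda c:[(85+x/4-.375,95+y/4-.375) for x,y in c]
s=lambda c:[(200+x/3.6-.36,225+y/3.6-.36) for x,y in c]
ct=t([(505,75),(644,47),(692,300),(555,328)]); cs=s([(225,42),(330,117),(135,272),(35,187)])
bt=t([(125,128),(250,162),(193,390),(60,367)]); bs=s([(387,377),(645,288),(725,410),(447,515)])
rt=t([(578,146),(600,142),(620,222),(598,226)]); rs=s([(142,135),(205,90),(222,100),(160,148)])
for nm,a,b,z in [('cov',ct,cs,.01),('box',bt,bs,.045),('rib',rt,rs,.04)]:
    A=np.array([onz(T,u,z) for u in a]);B=np.array([onz(S,u,z) for u in b])
    print(nm,'top',A[:,:2].round(4).tolist(),A.mean(0).round(4)); print('  scene',B[:,:2].round(4).tolist(),B.mean(0).round(4))
    print('  tri centre',tri([(T,np.mean(a,0)),(S,np.mean(b,0))]).round(4))
    for Q in (A,B):
        print('  edges',[ (round(float(np.hypot(*d[:2])),4),round(float(np.degrees(np.arctan2(d[1],d[0]))%180),1)) for d in (np.roll(Q,-1,0)-Q)])
E
python3 m1.py
```

```text
cov top [[0.6239, 0.05], [0.6409, -0.0361], [0.4833, -0.0644], [0.4667, 0.0204]] [ 0.5537 -0.0075  0.01  ]
  scene [[0.4831, -0.0619], [0.467, 0.026], [0.6215, 0.051], [0.6367, -0.033]] [ 0.5521 -0.0045  0.01  ]
  tri centre [ 0.5538 -0.0067  0.0053]
  edges [(0.0878, 101.1), (0.1601, 10.2), (0.0864, 101.1), (0.16, 10.7)]
  edges [(0.0894, 100.4), (0.1565, 9.2), (0.0854, 100.3), (0.1563, 10.7)]
box top [[0.5856, 0.2719], [0.5648, 0.1979], [0.4288, 0.2323], [0.4432, 0.3109]] [0.5056 0.2533 0.045 ]
  scene [[0.5647, 0.2003], [0.423, 0.2388], [0.4423, 0.3125], [0.5877, 0.2738]] [0.5044 0.2563 0.045 ]
  tri centre [0.5053 0.2551 0.0412]
  edges [(0.0769, 74.3), (0.1403, 165.8), (0.0799, 79.6), (0.1476, 164.7)]
  edges [(0.1468, 164.8), (0.0762, 75.4), (0.1505, 165.1), (0.077, 72.6)]
rib top [[0.574, 0.0027], [0.5764, -0.0106], [0.528, -0.0222], [0.5256, -0.009]] [ 0.551  -0.0098  0.04  ]
  scene [[0.5777, -0.0071], [0.5295, -0.014], [0.5258, -0.0017], [0.5745, 0.007]] [ 0.5519 -0.004   0.04  ]
  tri centre [ 0.5508 -0.0086  0.0346]
  edges [(0.0135, 100.0), (0.0498, 13.5), (0.0135, 99.9), (0.0498, 13.5)]
  edges [(0.0487, 8.1), (0.0128, 106.7), (0.0495, 10.1), (0.0144, 102.5)]
```

Two-view results agree. Cover centre is about (0.553, -0.006) with its long axis at +10.4°. Box centre is about (0.505, 0.255) with its long axis at -15°. Next I move towards the cover for a wrist view.

Emit:
carry_out([
  [[1,2.05,4.17,-0.25,-0.023],[1,2.05,4.17,-0.25,-0.023],[1,2.05,4.17,-0.25,-0.023],[1,2.05,4.17,-0.25,-0.023],[1,2.05,4.17,-0.25,-0.023],[1,2.05,4.17,-0.25,-0.023],[1,2.05,4.17,-0.25,-0.023],[1,2.05,4.17,-0.25,-0.023],[1,2.05,4.17,-0.25,-0.023],[1,2.05,4.17,-0.25,-0.023],[1,2.05,4.17,-0.25,-0.023],[1,2.05,4.17,-0.25,-0.023]],
], force=40)

```text
clock: 1.9
position: [0.5008, -0.0136, 0.2016]
ee_rot: [-0.0, 0.768, -0.64, 0.0]
contact_force: [1.2, -0.8, 0.5]
width: 0.0853
```

```bash
python3 - <<'E'
from h import *
p=cams.get_image('wrist'); save(p,'wrist1.png')
import pickle; pickle.dump(p,open('w1.pkl','wb'))
for t in ['cover_centre','drive_box','hook_a']:
    print(t,[(np.round(r['xy']),round(r['confidence'],2)) for r in finder.boxes_of(p,t)])
s=telemetry.get_state(); print(s['clock'],s['position'],s['ee_rot'],s['qpos'],s['contact_force'])
c=.553,-.006
for z in (.01,.04): print(proj(p,[*c,z]))
E
```

```text
cover_centre [(array([324., 323.]), 0.89), (array([278., 134.]), 0.88), (array([556., 333.]), 0.76), (array([457., 400.]), 0.63)]
drive_box [(array([ 38., 129.]), 0.65)]
hook_a [(array([  9., 189.]), 0.85), (array([20., 89.]), 0.77)]
2.1 [ 0.50016385 -0.01458777  0.20115362] [ 4.54171580e-04  7.69379121e-01 -6.38792266e-01 -5.85821214e-05] [-1.67766949e-01  1.84080345e-01  1.70779306e+00 -7.66219719e-04
  1.25027611e+00  1.21832981e+00] [-0.66999285  0.09501935  0.3467613 ]
[277.95872463 138.12736267]
[278.01671851 139.51426094]
```

View pics/wrist1.png

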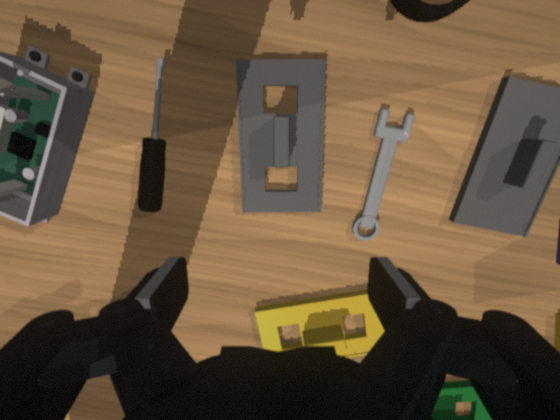

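```bash
python3 - <<'E'
from h import *
t=cv2.imread('pics/wrist1.png')
cv2.imwrite('pics/w1crop.png',cv2.resize(t[45:220,190:380],None,fx=3.4,fy=3.4,interpolation=cv2.INTER_CUBIC))
E
```

```text
(no output)
```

View pics/w1crop.png

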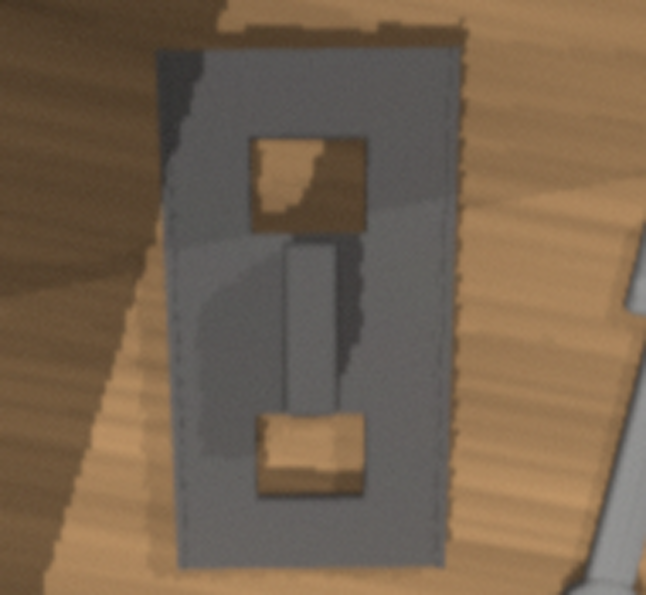

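```bash
python3 - <<'E'
from h import *
import pickle; p=pickle.load(open('w1.pkl','rb'))
f=lambda c:[(190+x/3.4-.35,45+y/3.4-.35) for x,y in c]
pl=f([(157,50),(462,48),(444,567),(180,568)]); rb=f([(287,242),(337,242),(337,412),(287,412)]); sl=f([(249,138),(367,138),(365,495),(258,495)])
for n,c,z in(('plate',pl,.01),('rib',rb,.04),('slots',sl,.01)):
    Q=np.array([onz(p,u,z) for u in c]); print(n,Q.mean(0).round(4),[(round(float(np.hypot(*d[:2])),4),round(float(np.degrees(np.arctan2(d[1],d[0]))%180),1)) for d in (np.roll(Q,-1,0)-Q)])
# vs tri with top/scene
T=cams.get_image('top');S=cams.get_image('scene')
t=lambda c:[(85+x/4-.375,95+y/4-.375) for x,y in c]
s=lambda c:[(200+x/3.6-.36,225+y/3.6-.36) for x,y in c]
ct=t([(505,75),(644,47),(692,300),(555,328)]); cs=s([(225,42),(330,117),(135,272),(35,187)])
print(tri([(p,np.mean(pl,0)),(T,np.mean(ct,0)),(S,np.mean(cs,0))]))
rt=t([(578,146),(600,142),(620,222),(598,226)]); rs=s([(142,135),(205,90),(222,100),(160,148)])
print(tri([(p,np.mean(rb,0)),(T,np.mean(rt,0)),(S,np.mean(rs,0))]))
E
```

```text
plate [ 0.5513 -0.0097  0.01  ] [(0.0904, 100.7), (0.1601, 10.6), (0.0893, 100.6), (0.1599, 11.0)]
rib [ 0.5518 -0.0096  0.04  ] [(0.0141, 100.4), (0.048, 10.9), (0.0148, 100.4), (0.048, 10.2)]
slots [ 0.5515 -0.0094  0.01  ] [(0.0357, 100.4), (0.1104, 11.0), (0.0355, 100.4), (0.1104, 11.2)]
[ 0.5545853  -0.00751893  0.00469981]
[ 0.55122953 -0.00901379  0.03432861]
```

The wrist view agrees: rib centre about (0.552, -0.0085), axis 10.7°, and tool yaw already matches. Going down to grip the rib.

Emit:
carry_out([
  [[1,2.6,0.35,-2.0,0],[1,2.6,0.3,-2.0,0],[1,0,0,-4.0,0],[1,0,0,-4.0,0],[1,0,0,-3.5,0],[1,0,0,-2.0,0],[1,0,0,-1.0,0],[-1,0,0,0,0],[-1,0,0,0,0],[-1,0,0,0,0],[-1,0,0,0,0]],
], force=60)

```text
clock: 3.3
position: [0.5531, -0.0092, 0.0177]
ee_rot: [-0.001, 0.768, -0.64, 0.001]
contact_force: [0.1, 0.2, -0.4]
width: 0.0285
```

Emit:
carry_out([
  [[-1,0,0,0,0],[-1,0,0,0,0],[-1,0,0,0,0]],
])

```text
clock: 3.6
position: [0.553, -0.009, 0.0176]
ee_rot: [-0.001, 0.768, -0.64, 0.001]
contact_force: [-0.5, -1.3, 6.8]
width: 0.0146
```

Emit:
carry_out([
  [[-1,0,0,1.0,0],[-1,0,0,3.0,0],[-1,0,0,4.0,0],[-1,0,0,4.0,0],[-1,0,1.0,3.0,0],[-1,-0.4,3.4,0,-0.05],[-1,-0.8,4.0,0,-0.08],[-1,-0.9,4.0,0,-0.08],[-1,-0.9,4.0,0,-0.08],[-1,0,0,0,0]],
])

```text
clock: 4.6
position: [0.5202, 0.1595, 0.1667]
ee_rot: [0.0, -0.669, 0.743, 0.001]
contact_force: [0.3, -0.4, -0.3]
width: 0.0146
```

```bash
python3 - <<'E'
from h import *
s=telemetry.get_state(); print(s['clock'],s['position'],s['ee_rot'],s['contact_force'],s['width'])
import pickle
P={}
for n in ['wrist','top','scene']:
    p=cams.get_image(n); save(p,n+'2.png');P[n]=p
    print(n,[(np.round(r['xy']),round(r['confidence'],2)) for t in('cover_centre','drive_box','hook_a') for r in finder.boxes_of(p,t)])
P['st']=telemetry.get_state()
pickle.dump(P,open('P2.pkl','wb'))
a=np.hstack([P['top']['image'],P['wrist']['image']]); cv2.imwrite('pics/tw2.png',cv2.resize(a,(800,300),interpolation=cv2.INTER_AREA)[:,:,::-1])
E
```

```text
4.6 [0.52017172 0.15952629 0.16674309] [ 4.68136921e-04 -6.69299969e-01  7.42991003e-01  1.30447991e-03] [ 0.34423921 -0.39284988 -0.28587921] 0.014598353728515949
wrist [(array([517., 325.]), 0.66), (array([162., 219.]), 0.88), (array([172., 276.]), 0.93), (array([172., 179.]), 0.84)]
top [(array([350., 276.]), 0.96), (array([421., 222.]), 0.85), (array([158., 158.]), 0.79), (array([277., 233.]), 0.77), (array([124., 182.]), 0.56)]
scene [(array([285., 147.]), 0.93), (array([281., 196.]), 0.89), (array([306., 268.]), 0.76), (array([221., 137.]), 0.67), (array([351., 344.]), 0.68), (array([330., 338.]), 0.64), (array([380., 322.]), 0.62)]
```

View pics/wrist2.png

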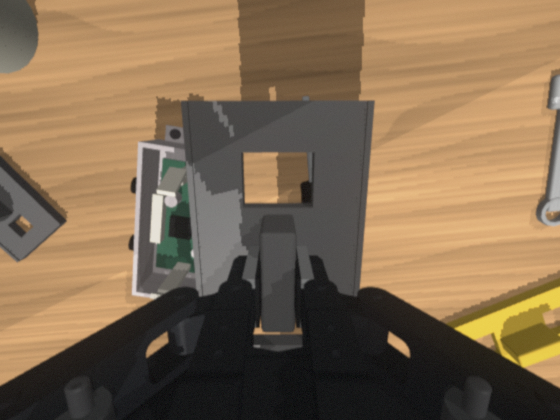

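View pics/scene2.png

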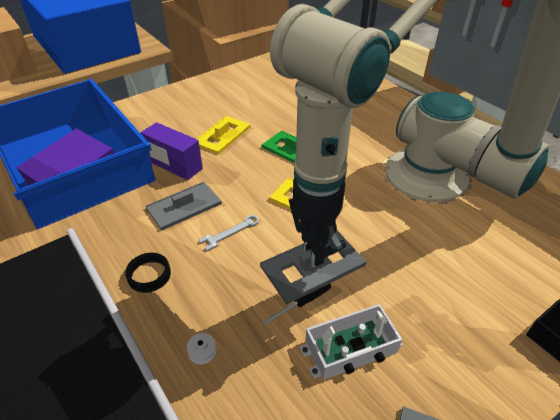

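View pics/top2.png

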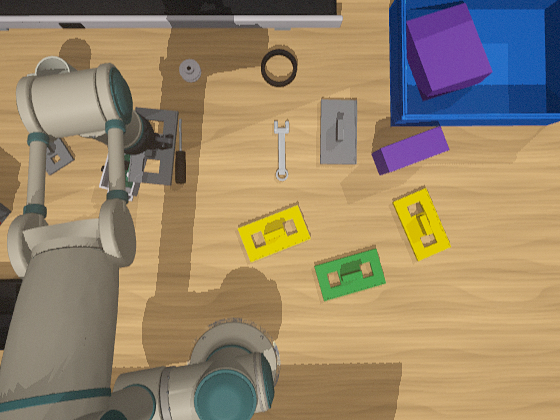

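The cover is held level. In the wrist picture the box sits at the left, with hooks near (172,179) and (172,276). I'll check the in-hand offset and the hook tips.

```bash
python3 - <<'E'
from h import *
a=cv2.imread('pics/wrist2.png'); b=cv2.imread('pics/scene2.png')
cv2.imwrite('pics/c2a.png',cv2.resize(a[90:310,115:390],None,fx=2.6,fy=2.6,interpolation=cv2.INTER_CUBIC))
cv2.imwrite('pics/c2b.png',cv2.resize(b[295:385,290:410],None,fx=6,fy=6,interpolation=cv2.INTER_CUBIC))
E
```

```text
(no output)
```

View pics/c2a.png

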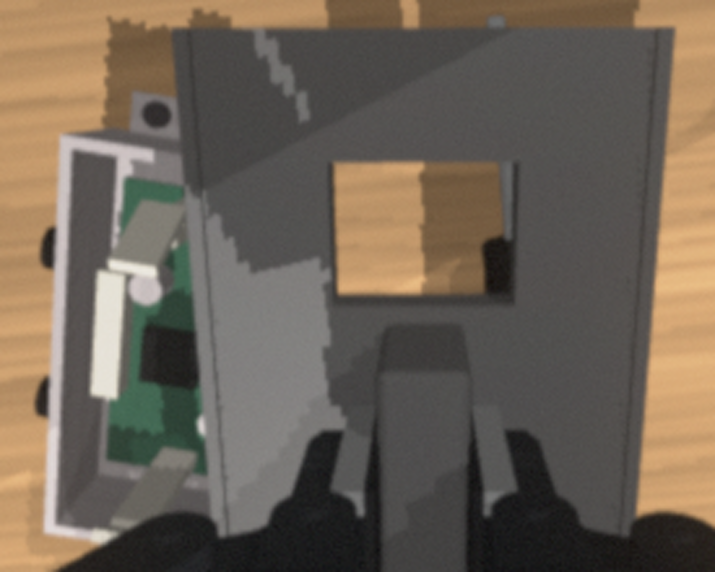

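View pics/c2b.png

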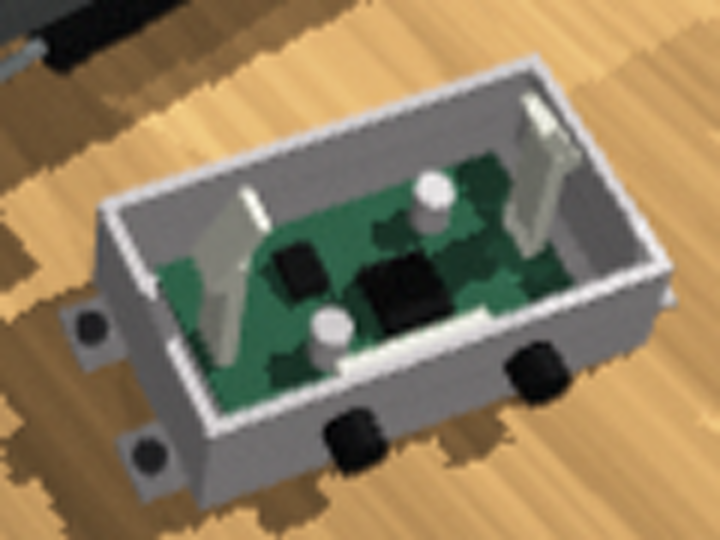

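```bash
python3 - <<'E'
from h import *
import pickle; P=pickle.load(open('P2.pkl','rb')); W=P['wrist'];S=P['scene'];T=P['top'];st=P['st']
w=lambda c:(115+c[0]/2.6-.3,90+c[1]/2.6-.3); s=lambda c:(290+c[0]/6-.42,295+c[1]/6-.42)
print('hook+ tri',tri([(W,w((134,267))),(S,s((257,212)))]))
print('hook+ W,S @.086',onz(W,w((134,267)),.086),onz(S,s((257,212)),.086))
print('hook- S @.086',onz(S,s((538,113)),.086))
# rim corners wrist: +x left corner and -x left
a=onz(W,w((66,138)),.045);b=onz(W,w((48,532)),.045);print('rim',a,b,np.degrees(np.arctan2(*(a-b)[1::-1])),np.hypot(*(a-b)[:2]))
bs=[s(c) for c in [(103,207),(537,58),(668,265),(215,425)]]
B=np.array([onz(S,u,.045) for u in bs]);print('scene rim',B.mean(0),B[:,:2].round(4).tolist())
q=np.array(st['ee_rot']);Rt=R.from_quat(q[[1,2,3,0]]).as_matrix();tcp=np.array(st['position']);print(Rt.round(3))
zt=tcp[2]-.0076
f=np.array([onz(W,w(c),zt) for c in [(174,30),(672,30)]]); print('front edge tool frame',((f-tcp)@Rt).round(4), np.degrees(np.arctan2(*(f[0]-f[1])[1::-1])))
sl=np.array([onz(W,w(c),zt) for c in [(332,162),(518,162),(514,302),(334,298)]]); print('slot',((sl-tcp)@Rt).round(4))
rb=np.array([onz(W,w(c),zt+.03) for c in [(379,372),(470,372)]]);print('rib',((rb-tcp)@Rt).round(4))
E
```

```text
hook+ tri [0.54530861 0.24245282 0.08022515]
hook+ W,S @.086 [0.5465348  0.24006829 0.086     ] [0.54781663 0.24486475 0.086     ]
hook- S @.086 [0.46050454 0.26844363 0.086     ]
rim [0.58410163 0.26992782 0.045     ] [0.44088448 0.31005439 0.045     ] -15.651805020909618 0.1487322927611561
scene rim [0.50313814 0.25571595 0.045     ] [[0.5649, 0.1995], [0.422, 0.2385], [0.4428, 0.3127], [0.5829, 0.2722]]
[[-0.109 -0.994 -0.   ]
 [-0.994  0.109 -0.   ]
 [ 0.     0.    -1.   ]]
front edge tool frame [[-0.0487 -0.0753  0.0076]
 [ 0.0415 -0.0757  0.0076]] 84.00079906347919
slot [[-0.0207 -0.0519  0.0076]
 [ 0.0145 -0.052   0.0076]
 [ 0.0147 -0.0246  0.0076]
 [-0.021  -0.0252  0.0076]]
rib [[-0.0104 -0.0207 -0.0224]
 [ 0.0044 -0.0208 -0.0224]]
```

In-hand offset is small, about 2–4 mm along the long axis. All the box estimates lie within about 4 mm of (0.504, 0.252) at -15°. Next I hover over the box and check the hook through the slot.

Emit:
carry_out([
  [[-1,-0.4,2.5,0,-0.04],[-1,-0.5,3.0,0,-0.05],[-1,-0.3,2.5,-1.5,-0.05],[-1,-0.2,1.1,-1.5,-0.018],[-1,0,0,-1.5,0],[-1,0,0,0,0]],
])

```text
clock: 5.8
position: [0.5064, 0.2458, 0.1193]
ee_rot: [-0.002, -0.607, 0.794, 0.001]
contact_force: [-0.5, -0.5, -0.0]
width: 0.0149
```

```bash
python3 - <<'E'
from h import *
s=telemetry.get_state(); print(s['clock'],s['position'],s['ee_rot'],s['contact_force'],s['width'])
import pickle
P={}
for n in ['wrist','scene']:
    p=cams.get_image(n); save(p,n+'3.png');P[n]=p
    print(n,[(np.round(r['xy']),round(r['confidence'],2)) for t in('cover_centre','drive_box','hook_a') for r in finder.boxes_of(p,t)])
P['st']=telemetry.get_state()
pickle.dump(P,open('P3.pkl','wb'))
a=P['wrist']['image'][:,:,::-1]; b=P['scene']['image'][:,:,::-1]
cv2.imwrite('pics/c3a.png',cv2.resize(a[60:300,130:430],None,fx=2.5,fy=2.5,interpolation=cv2.INTER_CUBIC))
cv2.imwrite('pics/c3b.png',cv2.resize(b[235:395,270:450],None,fx=3.7,fy=3.7,interpolation=cv2.INTER_CUBIC))
E
```

```text
5.8 [0.50641903 0.24583288 0.1192776 ] [-2.35683243e-03 -6.07331044e-01  7.94445058e-01  7.06318159e-04] [-0.53322892 -0.4928032  -0.0096443 ] 0.014854319566377028
wrist [(array([278., 206.]), 0.78), (array([274., 174.]), 0.73), (array([266., 163.]), 0.63), (array([267., 163.]), 0.97)]
scene [(array([294., 148.]), 0.97), (array([305., 200.]), 0.75), (array([222., 136.]), 0.72), (array([345., 320.]), 0.62), (array([350., 352.]), 0.55), (array([353., 352.]), 0.75)]
```

View pics/c3a.png

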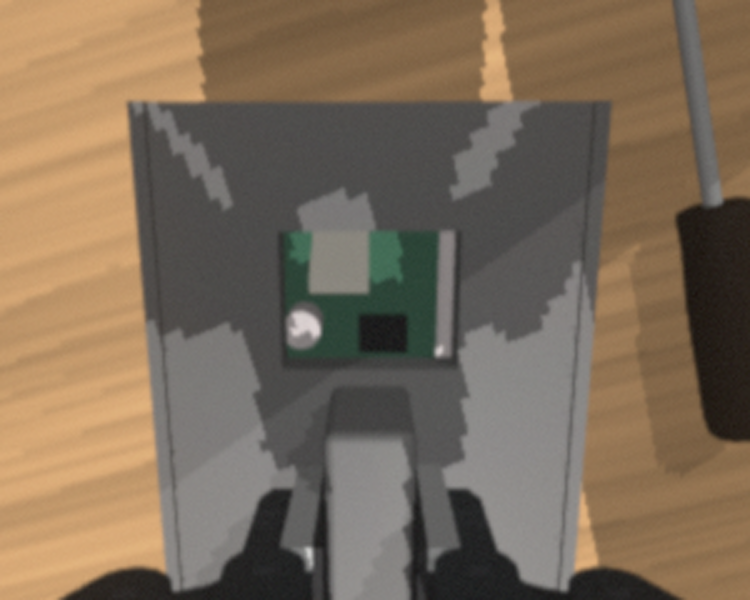

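View pics/c3b.png

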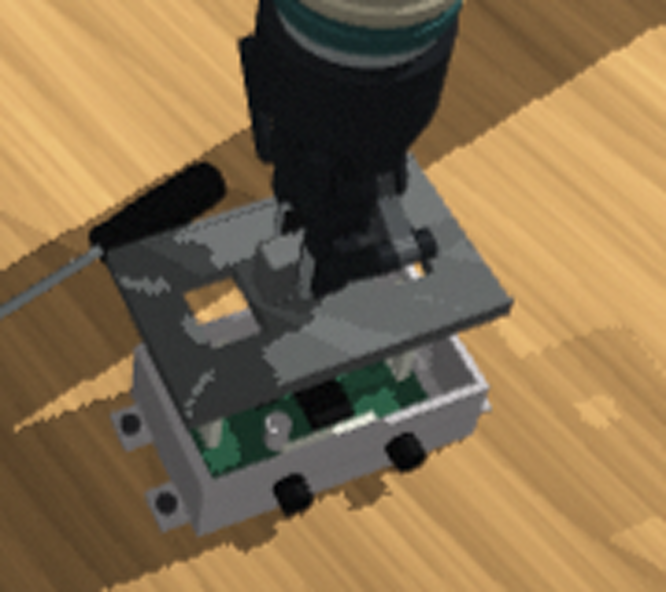

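```bash
python3 - <<'E'
from h import *
import pickle; P=pickle.load(open('P3.pkl','rb')); W=P['wrist'];st=P['st']
w=lambda c:(130+c[0]/2.5-.3,60+c[1]/2.5-.3)
q=np.array(st['ee_rot']);Rt=R.from_quat(q[[1,2,3,0]]).as_matrix();tcp=np.array(st['position']);print(st['clock'],tcp,Rt.round(3))
zt=tcp[2]-.0076
g=lambda cs,z:((np.array([onz(W,w(c),z) for c in cs])-tcp)@Rt).round(4)
print('front',g([(127,101),(612,101)],zt)); print('slot',g([(280,231),(458,231),(456,360),(283,362)],zt)); print('rib',g([(329,437),(415,437)],zt+.03))
print('hook tip .086',g([(308,293),(370,293)],.086))
print('hook tip .080',g([(308,293),(370,293)],.080))
T=[onz(W,w((339,293)),.086)];print(T)
E
```

```text
6.2 [0.50867216 0.24592094 0.1220895 ] [[-0.264 -0.965  0.001]
 [-0.965  0.264  0.   ]
 [-0.001 -0.001 -1.   ]]
front [[-0.0423 -0.0765  0.0077]
 [ 0.0469 -0.0766  0.0077]]
slot [[-0.0149 -0.053   0.0077]
 [ 0.0193 -0.053   0.0077]
 [ 0.0198 -0.0273  0.0076]
 [-0.0151 -0.0268  0.0076]]
rib [[-0.0045 -0.0221 -0.0224]
 [ 0.0098 -0.0221 -0.0224]]
hook tip .086 [[-0.012  -0.0359  0.0361]
 [ 0.0025 -0.0359  0.0361]]
hook tip .080 [[-0.0125 -0.0348  0.0421]
 [ 0.0025 -0.0348  0.0421]]
[array([0.54460342, 0.24106062, 0.086     ])]
```

The hook tip seen through the slot is off by about (-6, +9) mm by the wrist camera, and about (-4, +7) by the fixed cameras. I'll shift by (-5, +8) mm and recheck.

Emit:
carry_out([
  [[-1,-0.25,0.4,0,0],[-1,-0.25,0.4,0,0],[-1,0,0,-0.7,0],[-1,0,0,0,0],[-1,0,0,0,0],[-1,0,0,0,0]],
])

```text
clock: 6.8
position: [0.5032, 0.2541, 0.1142]
ee_rot: [-0.0, -0.607, 0.795, -0.0]
contact_force: [0.0, 0.0, 0.0]
width: 0.0148
```

```bash
python3 - <<'E'
from h import *
import pickle
P={}
for n in ['wrist','scene']:
    p=cams.get_image(n); save(p,n+'4.png');P[n]=p
P['st']=s=telemetry.get_state(); print(s['clock'],s['position'],s['contact_force'],s['width'])
pickle.dump(P,open('P4.pkl','wb'))
a=P['wrist']['image'][:,:,::-1]; b=P['scene']['image'][:,:,::-1]
cv2.imwrite('pics/c4a.png',cv2.resize(a[60:300,130:430],None,fx=2.5,fy=2.5,interpolation=cv2.INTER_CUBIC))
cv2.imwrite('pics/c4b.png',cv2.resize(b[235:395,270:450],None,fx=3.7,fy=3.7,interpolation=cv2.INTER_CUBIC))
E
```

```text
6.9 [0.50327544 0.25401413 0.11436704] [ 0.75256787 -0.06866774 -0.72937535] 0.014499393005154038
```

View pics/c4a.png

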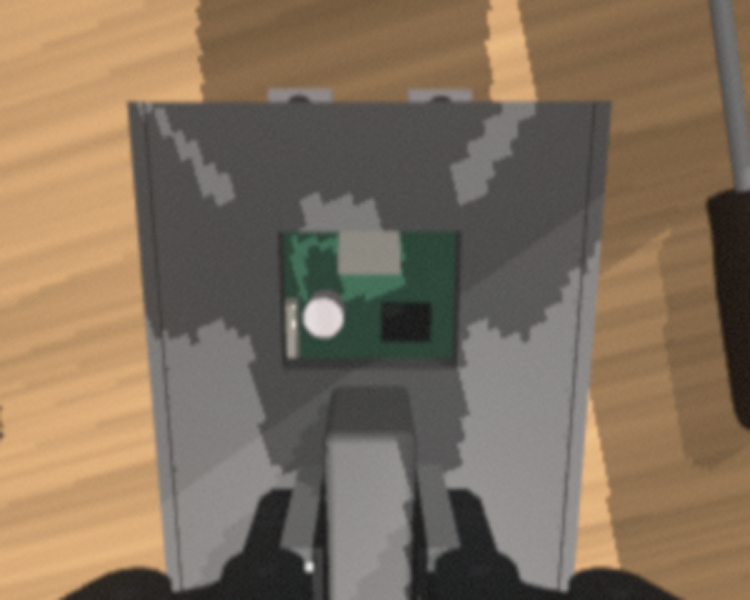

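View pics/c4b.png

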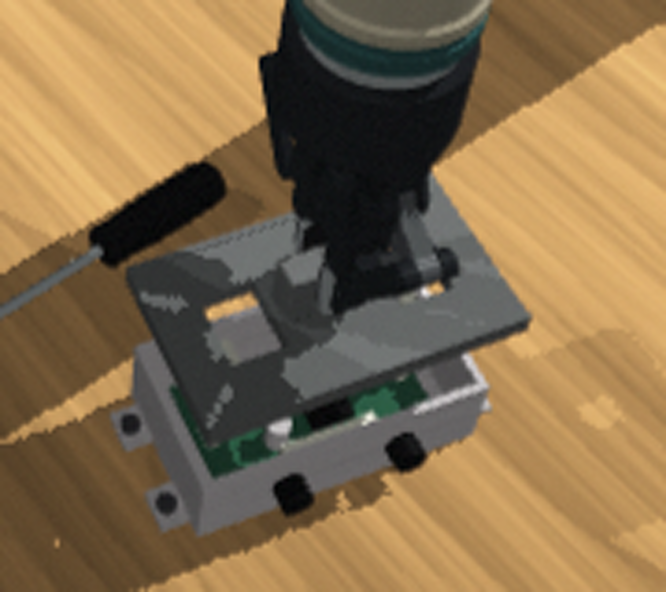

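```bash
python3 - <<'E'
from h import *
import pickle; P=pickle.load(open('P4.pkl','rb')); W=P['wrist'];st=P['st']
w=lambda c:(130+c[0]/2.5-.3,60+c[1]/2.5-.3)
q=np.array(st['ee_rot']);Rt=R.from_quat(q[[1,2,3,0]]).as_matrix();tcp=np.array(st['position'])
zt=tcp[2]-.0076
g=lambda cs,z:((np.array([onz(W,w(c),z) for c in cs])-tcp)@Rt).round(4)
print('front',g([(127,101),(612,101)],zt)); print('slot',g([(280,231),(458,231),(456,360),(283,362)],zt))
print('hook tip .086',g([(338,275),(403,275)],.086))
print('lugs top z?',g([(300,100),(440,100)],.045), 'hole')
E
```

```text
front [[-0.0438 -0.0788  0.0076]
 [ 0.0472 -0.0788  0.0076]]
slot [[-0.0159 -0.0548  0.0076]
 [ 0.019  -0.0548  0.0076]
 [ 0.0194 -0.0286  0.0076]
 [-0.0161 -0.0282  0.0076]]
hook tip .086 [[-0.0055 -0.0431  0.0284]
 [ 0.0093 -0.0431  0.0284]]
lugs top z? [[-0.0167 -0.0834  0.0694]
 [ 0.0203 -0.0834  0.0694]] hole
```

Lateral alignment is now perfect and about 2–3 mm is left along the axis. I'll correct that, lower until the hook tips pass through the slots, and look again.

Emit:
carry_out([
  [[-1,-0.2,0.05,0,0],[-1,0,0,-1.0,0],[-1,0,0,-1.0,0],[-1,0,0,-0.5,0],[-1,0,0,0,0],[-1,0,0,0,0]],
], force=100)

```text
clock: 7.5
position: [0.5016, 0.2546, 0.0892]
ee_rot: [0.0, -0.607, 0.795, -0.0]
contact_force: [2.1, -0.2, 0.0]
width: 0.0141
```

```bash
python3 - <<'E'
from h import *
import pickle
P={}
for n in ['wrist','scene']:
    p=cams.get_image(n); save(p,n+'5.png');P[n]=p
P['st']=s=telemetry.get_state(); print(s['clock'],s['position'],s['contact_force'],s['width'])
a=P['wrist']['image'][:,:,::-1]; b=P['scene']['image'][:,:,::-1]
cv2.imwrite('pics/c5.png',np.hstack([cv2.resize(a[60:300,130:430],(400,320)),cv2.resize(b[235:395,270:450],(400,320))]))
E
```

```text
7.6 [0.5015223  0.25463237 0.08955095] [ 1.28512144  0.52684929 -0.07313374] 0.01386966859720355
```

View pics/c5.png

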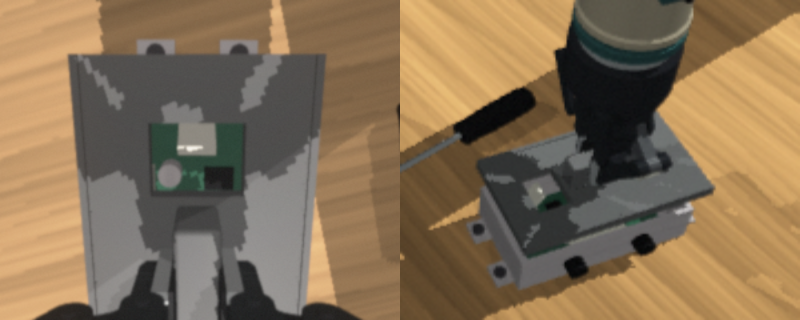

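The +x hook's tip stands in the middle of the slot and there is no load yet. Pressing down now.

Emit:
carry_out([
  [[-1,0,0,-0.7,0],[-1,0,0,-0.5,0],[-1,0,0,-0.4,0],[-1,0,0,-0.3,0],[-1,0,0,-0.2,0],[-1,0,0,0,0]],
])

```text
clock: 8.2
position: [0.5014, 0.2545, 0.0678]
ee_rot: [0.0, -0.607, 0.795, -0.0]
contact_force: [3.0, -0.7, -1.2]
width: 0.014
```

Emit:
carry_out([
  [[-1,0.1,0,-0.2,0],[-1,0,0,-0.2,0],[-1,0,0,-0.2,0],[-1,0,0,0,0],[-1,0,0,0,0]],
])

```text
clock: 8.7
position: [0.502, 0.2544, 0.0627]
ee_rot: [-0.0, -0.607, 0.795, -0.0]
contact_force: [0.9, -0.9, 4.4]
width: 0.0137
```

Emit:
carry_out([
  [[-1,0,0,-0.2,0],[-1,0,0,-0.2,0],[-1,0,0,0,0],[-1,0,0,0,0]],
])

```text
clock: 9.1
position: [0.502, 0.2544, 0.0626]
ee_rot: [0.001, -0.607, 0.795, -0.0]
contact_force: [-5.1, -4.4, 30.1]
width: 0.0138
```

```bash
python3 - <<'E'
from h import *
P={}
for n in ['wrist','scene']:
    p=cams.get_image(n); save(p,n+'6.png');P[n]=p
s=telemetry.get_state(); print(s['clock'],s['position'],s['contact_force'],s['moment'],s['width'])
a=P['wrist']['image'][:,:,::-1]; b=P['scene']['image'][:,:,::-1]
cv2.imwrite('pics/c6.png',np.hstack([cv2.resize(a[60:300,130:430],(400,320)),cv2.resize(b[235:395,270:450],(400,320))]))
E
```

```text
9.2 [0.50197953 0.25445932 0.06262017] [-5.34899079 -3.43025716 29.84581288] [-0.73578197  0.82568233 -0.11324407] 0.014041552302966569
```

View pics/c6.png

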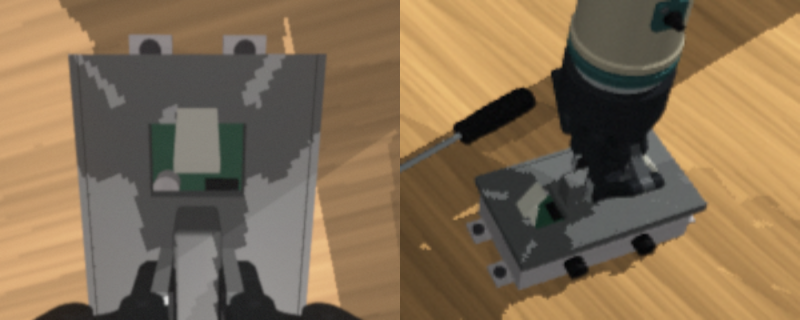

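Hard stop at TCP z 0.0626 with 30 N, exactly the seated height, and the +x hook's head overlaps the plate top. Unloading, opening and lifting.

Emit:
carry_out([
  [[-1,0,0,0.4,0],[-1,0,0,0,0],[0.2,0,0,0,0],[0.2,0,0,0,0],[0.2,0,0,0,0],[0.2,0,0,0,0],[0.2,0,0,0,0],[0.2,0,0,1,0],[0.2,0,0,3,0],[0.2,0,0,4,0],[0.2,0,0,4,0],[0.2,-1,-4,2,0]],
])

```text
clock: 10.4
position: [0.4956, 0.218, 0.207]
ee_rot: [0.005, -0.609, 0.794, -0.001]
contact_force: [1.3, -1.3, 0.6]
width: 0.0518
```

Emit:
carry_out([
  [[0.2,-1,-4.5,1,0],[0.2,-1,-4.5,0,0],[0.2,-1,-4.5,0,0],[0.2,-1,-4.5,0,0],[0.2,-1,-4.5,0,0],[0.2,-1,-4.5,0,0],[0.2,0,0,0,0],[0.2,0,0,0,0]],
])

```text
clock: 11.2
position: [0.4321, -0.0562, 0.213]
ee_rot: [0.001, -0.606, 0.796, -0.0]
contact_force: [-0.4, 0.5, 0.5]
width: 0.0511
```

```bash
python3 - <<'E'
from h import *
import pickle
P={}
for n in ['top','scene']:
    p=cams.get_image(n); save(p,n+'7.png');P[n]=p
s=telemetry.get_state(); print(s['clock'],s['position'],s['contact_force'],s['width'])
pickle.dump(P,open('P7.pkl','wb'))
a=P['top']['image'][:,:,::-1]; b=P['scene']['image'][:,:,::-1]
cv2.imwrite('pics/c7a.png',cv2.resize(a[110:210,70:190],None,fx=6,fy=6,interpolation=cv2.INTER_CUBIC))
cv2.imwrite('pics/c7b.png',cv2.resize(b[285:395,280:420],None,fx=5,fy=5,interpolation=cv2.INTER_CUBIC))
E
```

```text
11.3 [ 0.4323485  -0.05465005  0.21275043] [0.66243074 0.28772454 0.38565899] 0.0512685756182164
```

View pics/c7a.png

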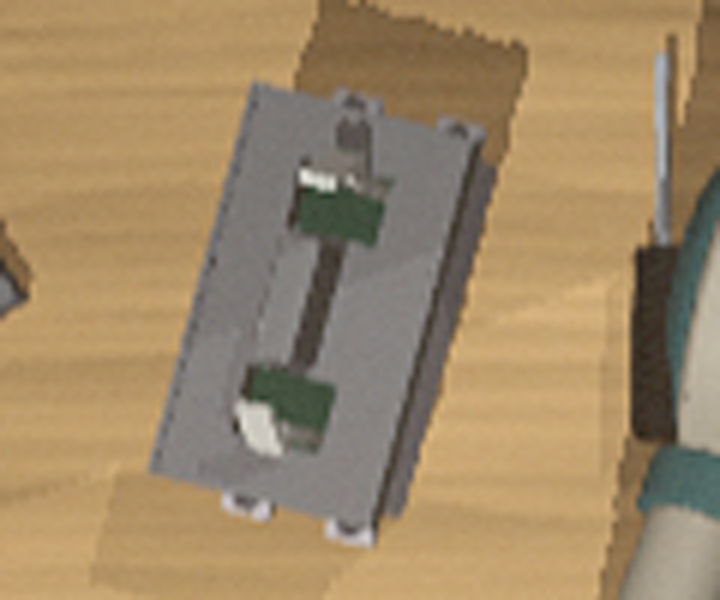

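View pics/c7b.png

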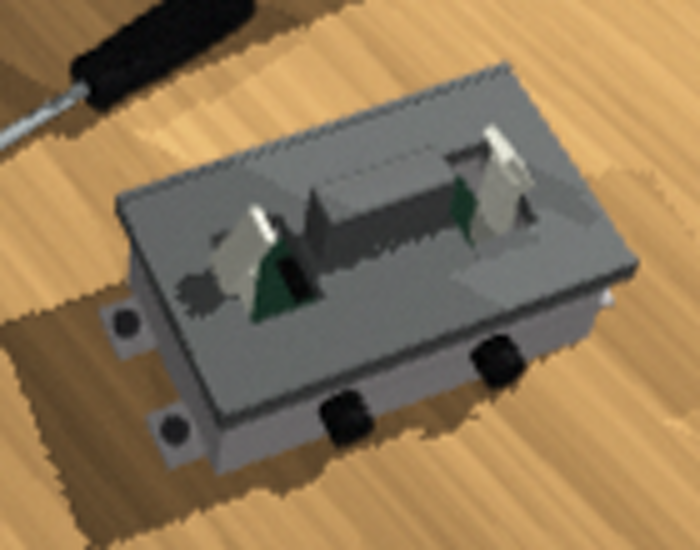

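```bash
python3 - <<'E'
from h import *
import pickle; P=pickle.load(open('P7.pkl','rb')); T=P['top'];S=P['scene']
t=lambda c:(70+c[0]/6-.42,110+c[1]/6-.42); s=lambda c:(280+c[0]/5-.4,285+c[1]/5-.4)
ct=[t(c) for c in [(256,86),(480,138),(372,530),(150,472)]]
cs=[s(c) for c in [(118,200),(508,67),(637,265),(222,415)]]  # +x -y, -x -y, -x +y, +x +y
order=[3,0,1,2]
for z in(.055,):
  A=np.array([onz(T,u,z) for u in ct]);B=np.array([onz(S,u,z) for u in cs]); print(A.mean(0),B.mean(0)); 
  for Q in(A,B): print([(round(float(np.hypot(*d[:2])),4),round(float(np.degrees(np.arctan2(d[1],d[0]))%180),1)) for d in (np.roll(Q,-1,0)-Q)])
for i in range(4): print('corner',tri([(T,ct[i]),(S,cs[order[i]])]).round(4))
a=onz(S,s((264,228)),.086);b=onz(S,s((500,145)),.086);print('tips',a,b,np.hypot(*(a-b)[:2]))
a=np.array([.5478,.2449]);b=np.array([.4605,.2684]);print('before',np.hypot(*(a-b)))
E
```

```text
[0.50306424 0.25441188 0.055     ] [0.50324145 0.25642466 0.055     ]
[(0.0902, 76.5), (0.1602, 164.4), (0.0897, 74.7), (0.1575, 164.6)]
[(0.1591, 164.8), (0.0887, 74.6), (0.1587, 164.3), (0.0872, 74.9)]
corner [0.5906 0.2772 0.0541]
corner [0.5685 0.191  0.0523]
corner [0.4142 0.2336 0.0529]
corner [0.4381 0.3197 0.0538]
tips [0.54819582 0.24526635 0.086     ] [0.46028033 0.26907732 0.086     ] 0.09108290372340974
before 0.09040763242116226
```

The plate is flat, with all four corners at z of about 0.053 against 0.055 expected. It is centred on the box within about 2 mm, and the hook tips are back at their original spacing. Handing in.

```bash
python3 -c "
from h import *
print(manip.sign_off())"
```

```text
the job is handed in; nothing more can be done
None
```

The grey two-slot cover is back on the drive box, pressed home and released, and I handed the job in at about 11 s on the robot's clock. `sign_off` gave no verdict.

I gripped the cover by its rib and lined the slots up with the hooks using the wrist camera. Pressing met a hard stop at about 30 N with the cover at its seated height. I then opened the gripper and moved the arm clear.

**Last checks, from the top and scene cameras:**
- **Flatness and height:** the four top corners of the plate measured 52 to 54 mm above the bench, where 55 mm is expected. The spread is within the camera error, so the cover lies flat.
- **Position:** its centre is within about 2 mm of the box's, and its long axis is within about 1° of the box's.
- **Hooks:** both stand up through the slots. Their tips are 91 mm apart, against 90 mm before pressing, so they have sprung back.

**Disagreements:**
- The cameras differed from each other by 2 to 4 mm on the box's position, so I used a compromise. That is inside the 8 mm the hooks allow.
- The spacing I measured between the hook tips, before and after, is 3 to 4 mm below the nominal 94 mm.

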